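Sweep spilled dust caps into the stock bin

TASK

Four red dust caps are spilled over the raised sorting deck: with your fingertips, sweep all of them off the deck's open edge into the red bin. Do not pick or lift any cap up, and leave the brass adapter and the steel coupler standing where they are on the deck.

Things in the scene. Friction and masses are not known exactly. Their poses are not given: they have to be found in the camera images.
- stand: Fixed sorting stand: a bare aluminium deck with blue sides, 270 mm (its x) by 270 mm (its y), flat top 70 mm above its origin. The two edges at its x = +/-135 mm carry a blue rim, 8 mm thick and 13 mm above the deck; the two edges at its y = +/-135 mm are open, with a bin below each. Origin: centre of its underside on the bench, z up.
- red_bin: Red, empty: the caps belong here. Fixed open stock bin, 250 mm (its x) by 140 mm (its y) by 60 mm high, walls and floor 4 mm. It stands at one of the two open ends (+y or -y of the stand; which one varies), its near wall tucked 8 mm under the deck's edge, so what is pushed over that edge drops in. Origin: centre of its underside; its axes are parallel to the stand's.
- grey_bin: Grey, with six dark steel fittings fixed in it, none above its rim; nothing belongs here. Fixed open stock bin, 250 mm (its x) by 140 mm (its y) by 60 mm high, walls and floor 4 mm. It stands at one of the two open ends (+y or -y of the stand; which one varies), its near wall tucked 8 mm under the deck's edge, so what is pushed over that edge drops in. Origin: centre of its underside; its axes are parallel to the stand's.
- cap1: Red plastic hydraulic dust cap, loose on the deck of the stand, standing on a hexagonal flange 32 mm across flats (37 mm across corners) and 12 mm high, with a 24 mm round top above it; 24 mm tall in all, 20 to 42 g. Origin: on its axis at mid height, 12 mm above its underside; z up.
- cap2: Red plastic hydraulic dust cap, loose on the deck of the stand, standing on a hexagonal flange 32 mm across flats (37 mm across corners) and 12 mm high, with a 24 mm round top above it; 24 mm tall in all, 20 to 42 g. Origin: on its axis at mid height, 12 mm above its underside; z up.
- cap3: Red plastic hydraulic dust cap, loose on the deck of the stand, standing on a hexagonal flange 32 mm across flats (37 mm across corners) and 12 mm high, with a 24 mm round top above it; 24 mm tall in all, 20 to 42 g. Origin: on its axis at mid height, 12 mm above its underside; z up.
- cap4: Red plastic hydraulic dust cap, loose on the deck of the stand, standing on a hexagonal flange 32 mm across flats (37 mm across corners) and 12 mm high, with a 24 mm round top above it; 24 mm tall in all, 20 to 42 g. Origin: on its axis at mid height, 12 mm above its underside; z up.
- adapter: Brass pipe adapter standing loose on the deck among the caps: hexagonal foot 28 mm across flats (32 mm across corners), threaded 24 mm round top, 42 mm tall, 150 g. To be left standing. Origin: centre of its underside.
- coupler: Steel quick coupler standing loose on the deck among the caps: round, 33 mm diameter, 46 mm tall, 220 g. To be left standing. Origin: centre of its underside.
Mind the look-alikes: they are no part of the job. What is shaped like the cap3 but blue or orange is not meant.

How it is judged:
By the outcome, as a careful person would: the job done as asked, in the order asked, and still so for the second after the job is handed in, with the robot touching nothing.
It also fails if it takes over 64 s, if anything falls off the work surface, if the arm or the gripper's body presses on something with over 40 N, if the wrist force passes 120 N, or if a joint passes its speed limit or range.

ROBOT

A 6-joint arm with a two-finger parallel gripper is mounted at the origin on the work surface. World frame = base frame: x ahead of the robot, y to its left, z up, the work surface at z = 0. Lengths are in m, angles in rad, forces in N, time in s.
With the tool pointing down it reaches from about 0.25 to 0.725 m from the base axis. Payload 4 kg.
Tool frame: the origin (TCP) lies at the very end of the fingers, on their centre line; the grasp point (between the pads) lies 19 mm behind it; x points along the fingers, z is the direction in which the jaws open and shut, and the axes are right-handed (so a half turn about x gives the same grasp; the last joint's range is limited). The gripper opens to 85 mm and grips with 20 to 120 N. Pads are 22 mm wide; open, the fingers measure 114 mm over their backs; the gripper's body (76 mm by 85 mm) begins 54 mm behind the grasp point. The pads swing forward as they close: fully open they stand 13 mm farther back than shut.
Start: joints at [0, 0.241, 0.005, 1.335, 0, 1.571], TCP at [0.5, -0, 0.231] pointing down, gripper open.
Joint ranges: [-2.72, 2.72], [-1.05, 1.87], [-1.09, 1.28], [-1.99, 2.15], [-1.42, 1.44], [-3.14, 3.14]. Speed limits (rad/s): [2.79, 2.79, 3.14, 3.14, 3.14, 3.14].

INTERFACE

Orientations are given as a unit quaternion [x, y, z, w].
In Python, from workcell import bot gives the robot as it stands.
- The arm moves only by the tool apply_moves, never from a script. Its argument "targets" is one flat list of numbers, 7 for each row, row after row: the shift along the tool's x, y, z in units of 25 cm (1.0 is 25 cm), then the turn, a rotation vector about the tool's x, y, z in units of 0.5 rad (1.0 is 0.5 rad), then the opening, from 0 (shut) to 1 (fully open). In form: [tx, ty, tz, wx, wy, wz, claw, tx, ty, tz, wx, wy, wz, claw, ...]. A call has 1 to 12 rows; each row is the pose to reach, as a shift and turn from the pose commanded when the call began, along the tool's axes at that moment; what a row does not reach only later rows make up. A row lasts 1/12 s, in which the tool goes at most 41.7 mm and 7.16 degrees, less where a joint would pass 70% of its speed; a pose out of reach is approached as far as the arm can. A call with a number of a shift or a turn outside -1 to 1 is refused whole. A call with a gripper value outside its range is refused whole. The fingers move at their own pace and stop on an object; the grip force is fixed at half the most. Time passes only in rows, so rows that repeat a pose let the fingers close. It gives the time, the measured TCP pose, the force and the opening at its end, in the units of the state.
- bot.get_obs(): the state, without advancing time (a new reading comes with each control period).
- bot.camera(name): name is "scene" or "side" or "wrist"; returns (picture, depth): 400x640x3 uint8, red, green, blue; 400x640 float32, m along the optical axis (not along the pixel's ray), 0 where there is no reading.
- bot.camera_params(name): a dict with "fx", "fy", "cx", "cy" (pixels), "dist" ([k1, k2, p1, p2, k3] as OpenCV has them; the pictures are not rectified), "T" (4x4, takes a point from camera to world coordinates); the wrist camera has in their place "tool_from_camera" (4x4, takes a point from camera to tool coordinates, whose origin is the TCP and whose axes are the tool frame's). Camera axes: x right, y up, looking along -z (the intrinsics and any distortion apply to the point x, -y, -z); pixel columns grow to the right and rows downward; lengths in m; the calibration is good to about 2 mm. A picture is of the moment at which its call begins: read the wrist's pose just before it. camera_params takes no time and is no camera call.
- bot.job_done(): hands the job in, once; it reports no verdict.
The state is a dict: "clock": time; "joint_pos": joint angles; "joint_vel": joint speeds; "tau": joint torques, N m; "eef_pos": TCP position; "tool_rot": TCP orientation; "ft_force": force on the tool from outside, world axes, zero at the start; "ft_torque": the same for the moment, N m; "grip_width": finger opening in m.
Only numpy, scipy, OpenCV 4.12 (cv2) and the standard library are available. Lean on these libraries where they do the work, as an engineer would, in place of code of your own. Each camera call takes 0.05 s, during which the arm holds its last target.

## Working session

There is one attempt and no reset: what is moved stays moved. The work goes in short steps, Python scripts to look and compute and a tool call to move; the robot and the scene stay as the last step left them, time stands still between calls to the robot, and variables do not carry over. Pictures are saved under pics/ and viewed, and the job is handed in when it is done.

Besides the shell and the picture viewer there is one more tool, called after "Emit:" in YAML: its name, and indented under it one key for each argument. apply_moves: Moves the arm, as the interface text tells. Its arguments: {"type":"object","properties":{"targets":{"type":"array"}},"required":["targets"]}

```bash
mkdir -p pics; ls; python3 - <<'E'
from workcell import bot
import cv2,numpy as np
o=bot.get_obs();print(o)
for n in ["scene","side","wrist"]:
    im,d=bot.camera(n);cv2.imwrite(f"pics/{n}0.png",im[:,:,::-1]);np.savez(f"{n}0.npz",im=im,d=d)
    print(n,bot.camera_params(n))
E
```

```text
pics
{'clock': 0.0, 'joint_pos': array([1.06280827e-05, 2.41430435e-01, 3.72428795e-03, 1.33520459e+00,
       2.50512628e-05, 1.57079967e+00]), 'joint_vel': array([ 9.22772167e-04, -8.62847217e-05,  1.51124875e-04, -4.52775357e-05,
        6.43627451e-04, -3.54981288e-04]), 'tau': array([ 5.50268451e-04, -3.72315860e+01,  2.52406776e+01,  1.67737965e-02,
        2.29149265e-05,  1.14679995e-05]), 'eef_pos': array([4.99365545e-01, 1.29103566e-05, 2.30404270e-01]), 'tool_rot': array([6.28709476e-06, 7.07853943e-01, 1.14163654e-05, 7.06358829e-01]), 'ft_force': array([-0.21071892, -0.14969055, -0.81405805]), 'ft_torque': array([ 0.03260284,  0.02157543, -0.03327344]), 'grip_width': 0.08541103472851042}
scene {'fx': 492.47916661596344, 'fy': 492.47916661596344, 'cx': 319.7034571038902, 'cy': 198.5337772843694, 'dist': array([-0.03706457,  0.        ,  0.        ,  0.        ,  0.        ]), 'T': array([[ 0.46190744, -0.563389  ,  0.68500682,  1.16471112],
       [ 0.88678665,  0.30715814, -0.34534522, -0.29402172],
       [-0.01584172,  0.76697243,  0.64148448,  0.71371837],
       [ 0.
[... 342 characters left out ...]
0.65784959,  0.61956103],
       [ 0.00378337,  0.71236604,  0.70179791,  0.72218588],
       [ 0.        ,  0.        ,  0.        ,  1.        ]])}
wrist {'fx': 332.407995468075, 'fy': 332.407995468075, 'cx': 322.57949136601644, 'cy': 197.84036012607066, 'dist': array([-0.05696194,  0.        ,  0.        ,  0.        ,  0.        ]), 'tool_from_camera': array([[-9.78564536e-04,  3.18147046e-01, -9.48040874e-01,
        -1.43390509e-01],
       [ 9.46022990e-05,  9.48041354e-01,  3.18147109e-01,
         8.16685780e-02],
       [ 9.99999517e-01,  2.21640632e-04, -9.57817090e-04,
         4.57389045e-05],
       [ 0.00000000e+00,  0.00000000e+00,  0.00000000e+00,
         1.00000000e+00]])}
```

View pics/scene0.png

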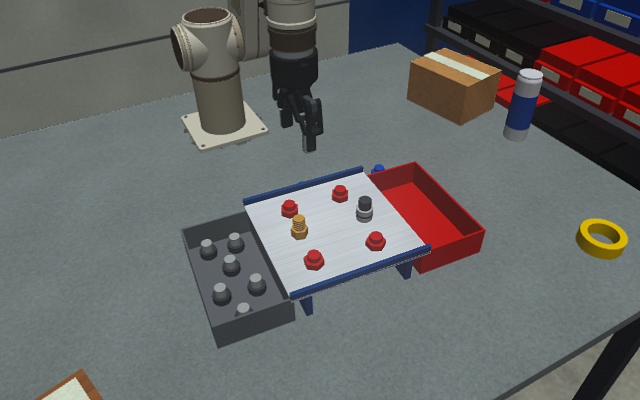

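View pics/side0.png

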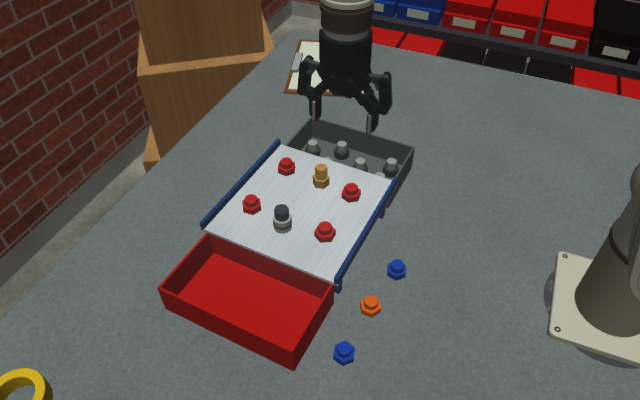

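View pics/wrist0.png

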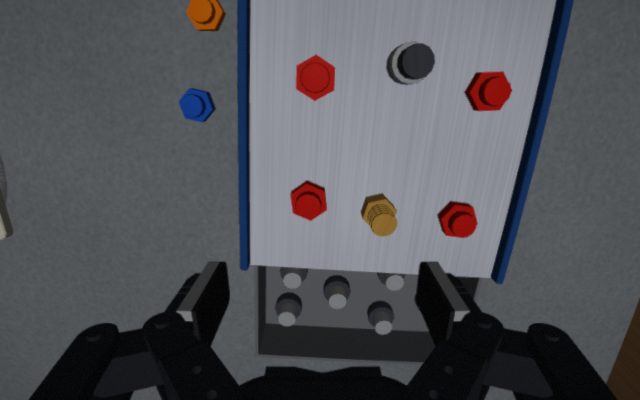

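Red bin lies at +y (scene ≈ (425,215), side ≈ (245,300)). The red caps on the deck are at wrist pixels (315,77), (490,90), (308,200), (458,220). The blue and orange look-alikes stand off the deck. Next I'll measure positions.

```bash
cat > h.py <<'E'
import numpy as np,cv2
from scipy.spatial.transform import Rotation as R
from workcell import bot
def T_of(n,o):
    p=bot.camera_params(n)
    if n!="wrist": return p,p["T"]
    W=np.eye(4);W[:3,:3]=R.from_quat(o["tool_rot"]).as_matrix();W[:3,3]=o["eef_pos"]
    return p,W@p["tool_from_camera"]
def ray(n,o,uv,z):
    p,T=T_of(n,o)
    K=np.array([[p["fx"],0,p["cx"]],[0,p["fy"],p["cy"]],[0,0,1]])
    q=cv2.undistortPoints(np.array(uv,float).reshape(-1,1,2),K,p["dist"])[:,0]
    d=np.c_[q[:,0],-q[:,1],-np.ones(len(q))]@T[:3,:3].T
    c=T[:3,3];return (c+d*((z-c[2])/d[:,2])[:,None])[:,:2]
def blobs(im,kind):
    h=cv2.cvtColor(im,cv2.COLOR_RGB2HSV)
    H,S,V=cv2.split(h)
    m={"red":((H<6)|(H>174))&(S>150)&(V>70),"brass":(H>12)&(H<28)&(S>110)&(V>60),"blue":(H>105)&(H<125)&(S>130)&(V>50)}[kind].astype(np.uint8)
    n,l,s,c=cv2.connectedComponentsWithStats(m)
    return [(c[i],s[i]) for i in range(1,n) if s[i,4]>60]
E
python3 - <<'E'
from h import *
o=bot.get_obs()
for n in ["scene","side","wrist"]:
    im=np.load(n+"0.npz")["im"]
    for k,z in [("red",.081),("brass",.088),("blue",.08)]:
        for c,s in blobs(im,k):
            if s[4]<4000: 
                w=ray(n,o,c,z)[0]
                if .3<w[0]<.75 and -.3<w[1]<.3: print(n,k,c.round(0),s[4],w.round(4))
# coupler top, deck corners (side, wrist)
o=bot.get_obs()
print("coupler",ray("wrist",o,[[417,61]],.116),ray("side",o,[[282,210]],.116),ray("scene",o,[[365,201]],.116))
print("rim top/deck corners wrist",ray("wrist",o,[[245,268],[500,281],[249,0],[560,0]],.083), ray("wrist",o,[[251,265],[492,277]],.07))
print("side deck far",ray("side",o,[[206,232],[333,281],[282,143],[394,180]],.07))
print("scene",ray("scene",o,[[245,203],[363,173],[428,246],[291,293]],.07))
E
```

```text
scene red [340. 191.] 119 [0.4884 0.0935]
scene red [289. 206.] 133 [ 0.4818 -0.0173]
scene red [376. 239.] 178 [0.6398 0.0832]
scene red [313. 258.] 186 [ 0.6267 -0.0375]
scene brass [299. 227.] 306 [ 0.5504 -0.0287]
scene blue [378. 168.] 73 [0.4566 0.2046]
scene blue [300. 184.] 286 [0.4255 0.0342]
scene blue [358. 270.] 493 [0.6882 0.017 ]
side red [285. 166.] 191 [ 0.6306 -0.0386]
side red [351. 192.] 207 [ 0.4854 -0.0199]
side red [250. 204.] 227 [0.6428 0.081 ]
side red [324. 231.] 233 [0.493  0.0894]
side brass [320. 176.] 301 [ 0.5518 -0.0304]
side blue [239. 182.] 333 [0.6918 0.0383]
side blue [365. 229.] 426 [0.4296 0.058 ]
side blue [396. 269.] 302 [0.354  0.1202]
side blue [344. 353.] 394 [0.3789 0.2903]
wrist red [315.  77.] 1272 [0.4934 0.0894]
wrist red [491.  91.] 1118 [0.6436 0.08  ]
wrist red [308. 201.] 933 [ 0.4862 -0.02  ]
wrist red [460. 221.] 827 [ 0.6315 -0.0403]
wrist brass [205.  14.] 829 [0.4074 0.1378]
wrist brass [380. 215.] 1017 [ 0.5527 -0.0312]
wrist blue [242. 129.] 2261 [0.4293 0.0467]
wrist blue [536. 138.] 2183 [0.6925 0.0405]
wrist blue [196. 105.] 861 [0.3905 0.0677]
coupler [[0.56844584 0.10026775]] [[0.56536396 0.10307478]] [[0.57355179 0.09910317]]
rim top/deck corners wrist [[ 0.4220615  -0.09004546]
 [ 0.68256711 -0.10637547]
 [ 0.44181831  0.14791964]
 [ 0.69109715  0.15236173]] [[ 0.42515805 -0.09410986]
 [ 0.68091333 -0.10964248]]
side deck far [[ 0.68658211  0.16439574]
 [ 0.44206344  0.17455348]
 [ 0.67537739 -0.11317524]
 [ 0.42335228 -0.09433263]]
scene [[ 0.41738816 -0.08684279]
 [ 0.44573671  0.17483437]
 [ 0.69131829  0.16352941]
 [ 0.67145247 -0.10237143]]
```

```bash
python3 - <<'E'
import cv2
a=cv2.imread("pics/side0.png")[130:300,190:410];b=cv2.imread("pics/scene0.png")[150:310,230:450]
cv2.imwrite("pics/sidez.png",cv2.resize(a,None,fx=3.5,fy=3.5));cv2.imwrite("pics/scenez.png",cv2.resize(b,None,fx=3.5,fy=3.5))
E
```

```text
(no output)
```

View pics/sidez.png

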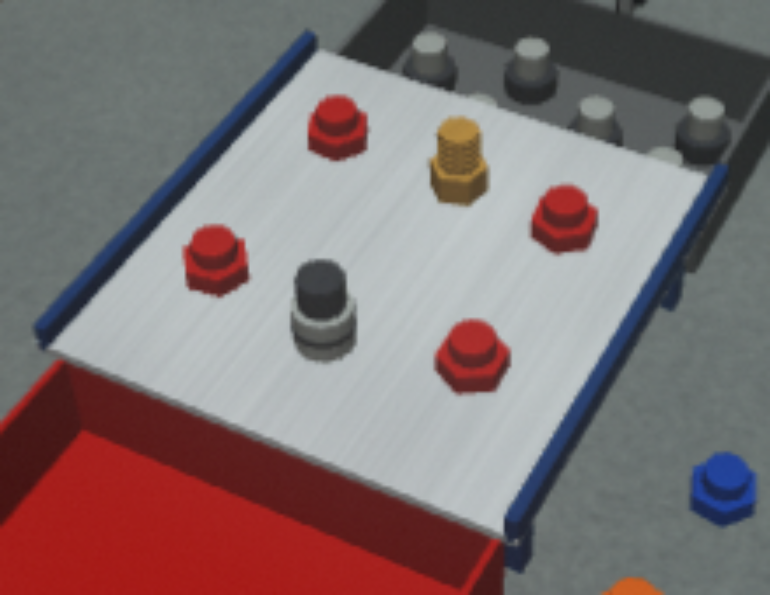

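View pics/scenez.png

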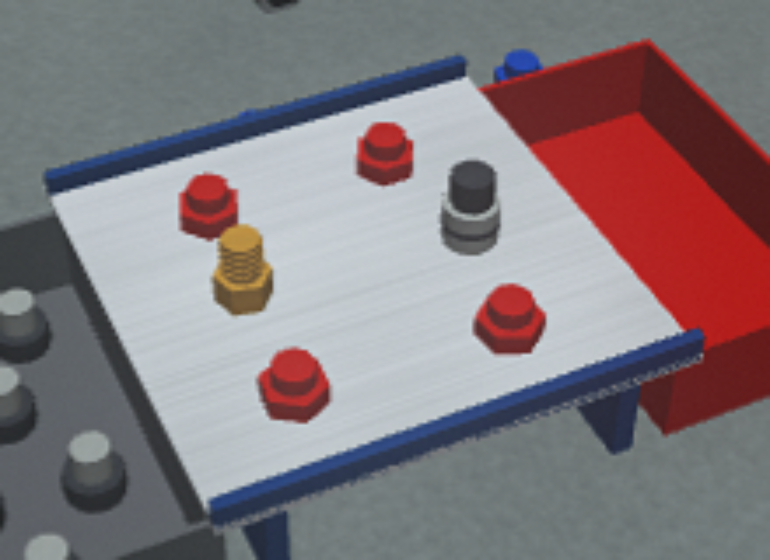

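The crop shows four red caps on the deck (side pixels (285,166), (351,192), (250,204), (324,231)). The blue and orange ones stand on the bench, so they're not meant. I'll bring the fingers over the gap behind the front-left cap, with a cradle opening of about 25 mm, and check clearance.

Emit:
apply_moves:
  targets: [0.3, 0.18, -0.04, 0.11, 0, 0, 0.28, 0.3, 0.18, -0.04, 0.11, 0, 0, 0.28, 0.3, 0.18, -0.04, 0.11, 0, 0, 0.28, 0.3, 0.18, -0.04, 0.11, 0, 0, 0.28, 0.3, 0.18, -0.04, 0.11, 0, 0, 0.28, 0.3, 0.18, -0.04, 0.11, 0, 0, 0.28, 0.3, 0.18, -0.04, 0.11, 0, 0, 0.28, 0.3, 0.18, -0.04, 0.11, 0, 0, 0.28]

```text
clock: 0.82
eef_pos: [0.4914, 0.0445, 0.1579]
tool_rot: [0.02, 0.706, -0.02, 0.708]
ft_force: [-0.9, 0.3, -0.0]
grip_width: 0.0241
```

```bash
cat > look.py <<'E'
import sys
from h import *
t=sys.argv[1]; o=bot.get_obs()
print(round(o["clock"],2),o["eef_pos"].round(4),R.from_quat(o["tool_rot"]).as_matrix().round(3).tolist(),o["ft_force"].round(1),round(o["grip_width"],4))
out=[]
for n in sys.argv[2:]:
    im,d=bot.camera(n);np.savez(n+t+".npz",im=im,d=d);out.append(im[:,:,::-1])
    for c,s in blobs(im,"red"):
        w=ray(n,o,c,.081)[0]
        if s[4]<2500 and .4<w[0]<.72 and -.2<w[1]<.35: print(n,c.round(0),s[4],w.round(4))
    cv2.imwrite(f"pics/{n}{t}.png",im[:,:,::-1])
E
python3 look.py 1 side scene wrist
```

```text
0.82 [0.4914 0.0445 0.1579] [[0.003, 0.056, 0.998], [0.0, 0.998, -0.056], [-1.0, 0.0, 0.003]] [-0.9  0.3 -0. ] 0.0241
side [285. 166.] 200 [ 0.6302 -0.0383]
side [351. 192.] 237 [ 0.4848 -0.0178]
side [250. 203.] 226 [0.6428 0.0809]
side [324. 231.] 234 [0.4929 0.0893]
scene [340. 191.] 120 [0.4884 0.0933]
scene [289. 206.] 134 [ 0.4816 -0.0175]
scene [376. 239.] 178 [0.6397 0.0833]
scene [313. 257.] 185 [ 0.6267 -0.0375]
wrist [606.  10.] 115 [0.6764 0.1658]
wrist [322. 145.] 2002 [0.4938 0.0894]
wrist [544. 149.] 1651 [0.6461 0.0791]
wrist [320. 290.] 1184 [ 0.4865 -0.0226]
wrist [505. 301.] 1056 [ 0.634  -0.0436]
```

View pics/side1.png

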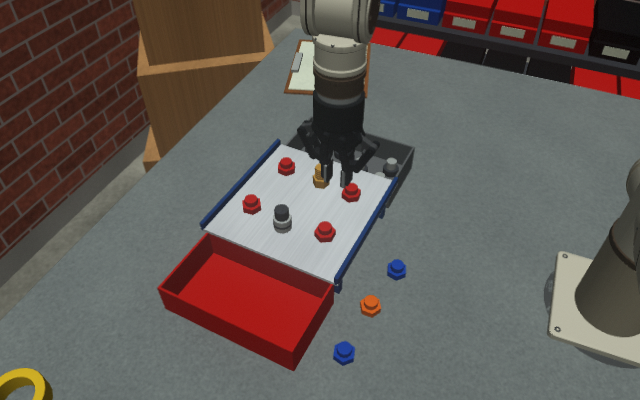

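View pics/wrist1.png

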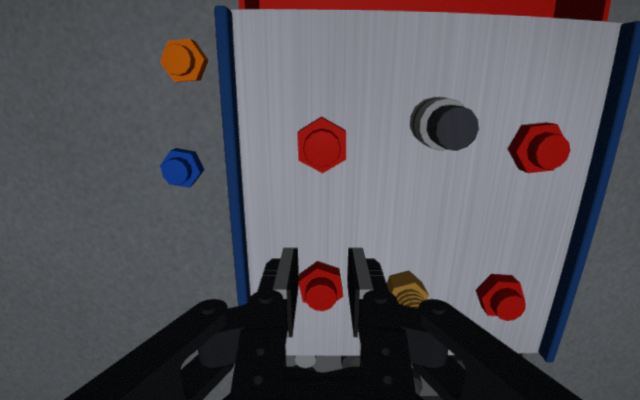

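View pics/scene1.png

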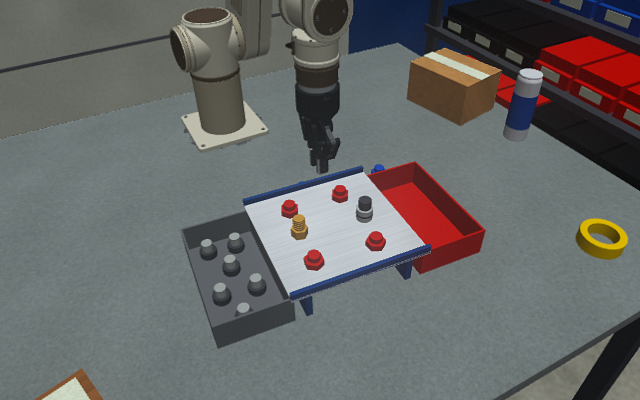

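```bash
python3 - <<'E'
from h import *
f=np.load("wrist1.npz");d=f["d"];p=bot.camera_params("wrist")
v,u=np.mgrid[0:400,0:640];m=(d>0)&(d<.2);u=u[m];v=v[m];D=d[m]
X=np.c_[(u-p["cx"])/p["fx"]*D,-(v-p["cy"])/p["fy"]*D,-D,np.ones(len(D))]@p["tool_from_camera"].T
for a in range(-100,20,8):
    k=(X[:,0]>a/1e3)&(X[:,0]<=(a+8)/1e3)
    if k.sum()>5: print(a,k.sum(),"z",X[k,2].min().round(3),X[k,2].max().round(3),"ymax",np.percentile(X[k,1],99).round(3))
E
```

```text
-92 3293 z -0.058 0.059 ymax 0.019
-84 8529 z -0.059 0.058 ymax 0.018
-76 6369 z -0.055 0.055 ymax 0.018
-68 4186 z -0.051 0.052 ymax 0.018
-60 6940 z -0.047 0.048 ymax 0.014
-52 2364 z -0.044 0.044 ymax 0.014
-44 1214 z -0.033 0.033 ymax 0.013
-36 793 z -0.025 0.026 ymax 0.012
-28 824 z -0.026 0.026 ymax 0.012
-20 676 z -0.025 0.026 ymax 0.012
-12 458 z -0.025 0.026 ymax 0.012
-4 41 z -0.012 0.012 ymax 0.01
```

Emit:
apply_moves:
  targets: [0.1, 0, 0, 0, 0, 0, 0.28, 0.2, 0, 0, 0, 0, 0, 0.28, 0.28, 0, 0, 0, 0, 0, 0.28, 0.31, 0, 0, 0, 0, 0, 0.28, 0.325, 0, 0, 0, 0, 0, 0.28, 0.325, 0, 0, 0, 0, 0, 0.28, 0.325, 0, 0, 0, 0, 0, 0.28]

```text
clock: 1.55
eef_pos: [0.4909, 0.045, 0.076]
tool_rot: [0.02, 0.706, -0.019, 0.707]
ft_force: [-0.6, 0.6, 0.7]
grip_width: 0.0241
```

Emit:
apply_moves:
  targets: [0.01, 0.03, 0, 0, 0, 0, 0.28, 0.01, 0.06, 0, 0, 0, 0, 0.28, 0.01, 0.09, 0, 0, 0, 0, 0.28, 0.01, 0.13, 0, 0, 0, 0, 0.28, 0.01, 0.17, 0, 0, 0, 0, 0.28, 0.01, 0.21, 0, 0, 0, 0, 0.28, 0.01, 0.25, 0, 0, 0, 0, 0.28, 0.01, 0.29, 0, 0, 0, 0, 0.28, 0.01, 0.33, 0, 0, 0, 0, 0.28]

```text
clock: 2.3
eef_pos: [0.4945, 0.1286, 0.0725]
tool_rot: [0.019, 0.707, -0.019, 0.707]
ft_force: [0.2, 0.4, 0.1]
grip_width: 0.0234
```

```bash
python3 look.py 2 side wrist
```

```text
2.3 [0.4945 0.1286 0.0725] [[-0.0, 0.055, 0.999], [-0.0, 0.999, -0.055], [-1.0, -0.0, -0.0]] [0.2 0.4 0.1] 0.0234
side [283. 166.] 148 [ 0.6335 -0.0364]
side [351. 193.] 253 [ 0.4851 -0.0172]
side [251. 204.] 252 [0.6415 0.0818]
side [308. 257.] 348 [0.4949 0.1532]
wrist [209.  84.] 1656 [0.455  0.2138]
```

View pics/wrist2.png

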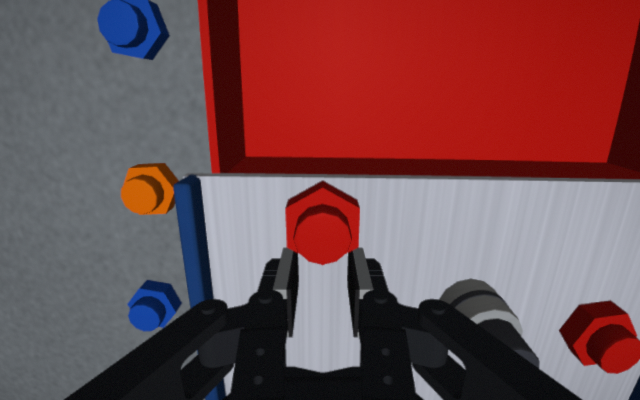

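The cap sits centred in the cradle (wrist ≈ (322,222)), square to the edge, so I continue the push.

Emit:
apply_moves:
  targets: [0, 0.04, 0, 0, 0, 0, 0.28, 0, 0.08, 0, 0, 0, 0, 0.28, 0, 0.12, 0, 0, 0, 0, 0.28, 0, 0.16, 0, 0, 0, 0, 0.28, 0, 0.2, 0, 0, 0, 0, 0.28, 0, 0.24, 0, 0, 0, 0, 0.28, 0, 0.24, 0, 0, 0, 0, 0.28, 0, 0.24, 0, 0, 0, 0, 0.28]

```text
clock: 3.07
eef_pos: [0.4978, 0.188, 0.0725]
tool_rot: [0.019, 0.707, -0.019, 0.707]
ft_force: [0.3, 0.4, 0.4]
grip_width: 0.0238
```

```bash
python3 look.py 3 side wrist
```

```text
3.07 [0.4978 0.188  0.0725] [[-0.0, 0.054, 0.999], [-0.0, 0.999, -0.054], [-1.0, -0.0, -0.0]] [0.3 0.4 0.4] 0.0238
side [350. 193.] 252 [ 0.4852 -0.0172]
side [251. 204.] 267 [0.6408 0.082 ]
wrist [580. 390.] 358 [0.6415 0.1001]
```

View pics/side3.png

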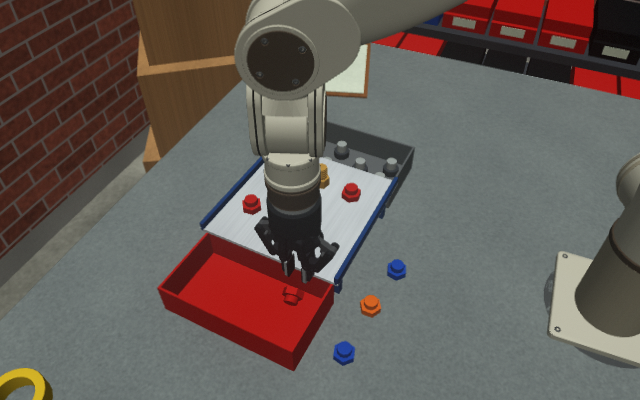

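The first cap is in the red bin (side ≈ (291,294)). Next I lift and go back behind the second cap in this lane.

Emit:
apply_moves:
  targets: [-0.15, 0, 0, 0, 0, 0, 0.28, -0.3, 0, 0, 0, 0, 0, 0.28, -0.3, -0.1, 0, 0, 0, 0, 0.28, -0.3, -0.24, 0, 0, 0, 0, 0.28, -0.3, -0.38, 0, 0, 0, 0, 0.28, -0.3, -0.52, 0, 0, 0, 0, 0.28, -0.3, -0.66, 0, 0, 0, 0, 0.28, -0.3, -0.8, 0, 0, 0, 0, 0.28, -0.3, -0.92, 0, 0, 0, 0, 0.28, -0.3, -1.0, 0, 0, 0, 0, 0.28, -0.3, -1.0, 0, 0, 0, 0, 0.28, -0.3, -1.0, 0, 0, 0, 0, 0.28]

```text
clock: 4.17
eef_pos: [0.4836, -0.0637, 0.1476]
tool_rot: [0.021, 0.707, -0.021, 0.707]
ft_force: [1.0, -0.1, 0.6]
grip_width: 0.0238
```

```bash
python3 look.py 4 wrist side
```

```text
4.17 [ 0.4836 -0.0637  0.1476] [[-0.0, 0.059, 0.998], [0.0, 0.998, -0.059], [-1.0, 0.0, -0.0]] [ 1.  -0.1  0.6] 0.0238
wrist [322. 149.] 2173 [ 0.4861 -0.0197]
wrist [544. 168.] 1748 [ 0.6327 -0.0401]
side [285. 166.] 192 [ 0.6306 -0.0388]
side [351. 191.] 196 [ 0.4856 -0.0207]
side [250. 204.] 227 [0.6428 0.081 ]
```

View pics/wrist4.png

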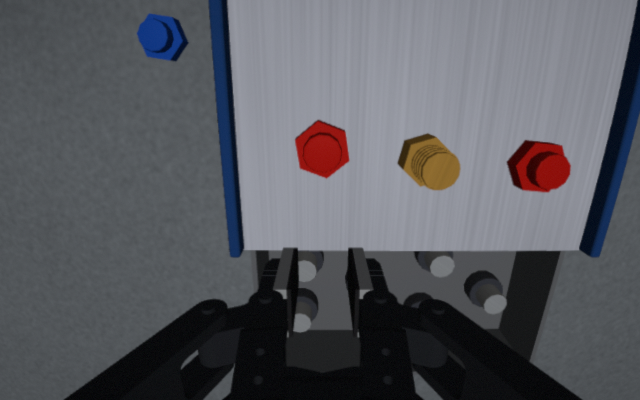

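Aligned: cap at (322,149) on the cradle centre line. I descend and push.

Emit:
apply_moves:
  targets: [0.1, 0, 0, 0, 0, 0, 0.28, 0.2, 0, 0, 0, 0, 0, 0.28, 0.27, 0, 0, 0, 0, 0, 0.28, 0.295, 0, 0, 0, 0, 0, 0.28, 0.295, 0.02, 0, 0, 0, 0, 0.28, 0.295, 0.05, 0, 0, 0, 0, 0.28, 0.295, 0.08, 0, 0, 0, 0, 0.28, 0.295, 0.12, 0, 0, 0, 0, 0.28, 0.295, 0.16, 0, 0, 0, 0, 0.28, 0.295, 0.2, 0, 0, 0, 0, 0.28, 0.295, 0.24, 0, 0, 0, 0, 0.28, 0.295, 0.28, 0, 0, 0, 0, 0.28]

```text
clock: 5.27
eef_pos: [0.4881, 0.0088, 0.0742]
tool_rot: [0.019, 0.707, -0.019, 0.707]
ft_force: [0.6, -0.3, 0.4]
grip_width: 0.0241
```

```bash
python3 look.py 5 wrist
```

```text
5.27 [0.4881 0.0088 0.0742] [[0.001, 0.055, 0.999], [-0.0, 0.999, -0.055], [-1.0, 0.0, 0.001]] [ 0.6 -0.3  0.4] 0.0241
wrist [588. 328.] 915 [ 0.6267 -0.0362]
wrist [610. 350.] 1112 [ 0.6442 -0.0529]
```

View pics/wrist5.png

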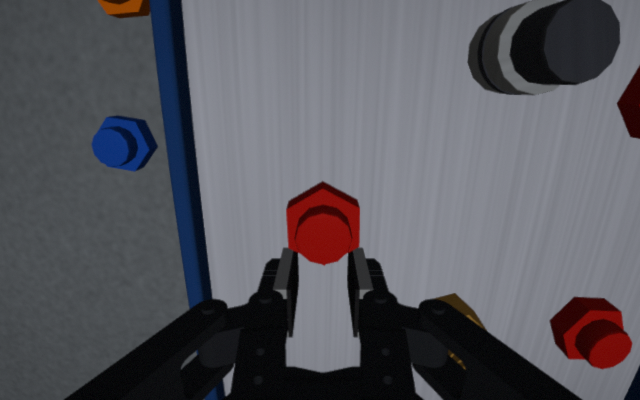

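Cradled again. I keep pushing to the edge and over (180 mm).

Emit:
apply_moves:
  targets: [0, 0.06, 0, 0, 0, 0, 0.28, 0, 0.12, 0, 0, 0, 0, 0.28, 0, 0.18, 0, 0, 0, 0, 0.28, 0, 0.24, 0, 0, 0, 0, 0.28, 0, 0.3, 0, 0, 0, 0, 0.28, 0, 0.36, 0, 0, 0, 0, 0.28, 0, 0.42, 0, 0, 0, 0, 0.28, 0, 0.47, 0, 0, 0, 0, 0.28, 0, 0.52, 0, 0, 0, 0, 0.28, 0, 0.57, 0, 0, 0, 0, 0.28, 0, 0.62, 0, 0, 0, 0, 0.28, 0, 0.66, 0, 0, 0, 0, 0.28]

```text
clock: 6.32
eef_pos: [0.4971, 0.1737, 0.0738]
tool_rot: [0.019, 0.707, -0.019, 0.707]
ft_force: [0.2, 0.5, -0.1]
grip_width: 0.024
```

Emit:
apply_moves:
  targets: [0, 0.05, 0, 0, 0, 0, 0.28, 0, 0.05, 0, 0, 0, 0, 0.28, 0, 0.05, 0, 0, 0, 0, 0.28]

```text
clock: 6.57
eef_pos: [0.4977, 0.1854, 0.0737]
tool_rot: [0.019, 0.707, -0.019, 0.707]
ft_force: [-0.2, 0.1, 0.2]
grip_width: 0.0239
```

```bash
python3 look.py 6 side wrist
```

```text
6.57 [0.4977 0.1854 0.0737] [[-0.0, 0.054, 0.999], [-0.0, 0.999, -0.054], [-1.0, -0.0, -0.0]] [-0.2  0.1  0.2] 0.0239
side [251. 204.] 266 [0.6408 0.082 ]
wrist [580. 387.] 570 [0.6417 0.0981]
```

View pics/side6.png

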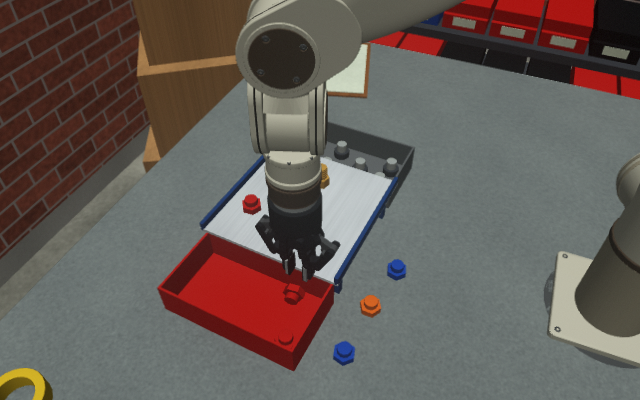

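Two caps are in the bin (side (292,294) and (285,340)). On to the far-lane front cap.

Emit:
apply_moves:
  targets: [-0.15, 0, 0, 0, 0, 0, 0.28, -0.3, 0, 0, 0, 0, 0, 0.28, -0.36, 0, 0, 0, 0, 0, 0.28, -0.36, -0.1, 0.1, 0, 0, 0, 0.28, -0.36, -0.2, 0.2, 0, 0, 0, 0.28, -0.36, -0.3, 0.3, 0, 0, 0, 0.28, -0.36, -0.4, 0.4, 0, 0, 0, 0.28, -0.36, -0.48, 0.5, 0, 0, 0, 0.28, -0.36, -0.57, 0.6, 0, 0, 0, 0.28, -0.36, -0.57, 0.6, 0, 0, 0, 0.28, -0.36, -0.57, 0.6, 0, 0, 0, 0.28, -0.36, -0.57, 0.6, 0, 0, 0, 0.28]

```text
clock: 7.67
eef_pos: [0.6389, 0.0336, 0.1633]
tool_rot: [0.02, 0.707, -0.02, 0.706]
ft_force: [-0.7, -0.7, -0.5]
grip_width: 0.0238
```

```bash
python3 look.py 7 wrist side
```

```text
7.67 [0.6389 0.0336 0.1633] [[-0.002, 0.056, 0.998], [0.0, 0.998, -0.056], [-1.0, 0.0, -0.002]] [-0.7 -0.7 -0.5] 0.0238
wrist [34.  7.] 84 [0.4627 0.1781]
wrist [390.   4.] 62 [0.6873 0.1616]
wrist [324. 141.] 1893 [0.6424 0.0801]
wrist [317. 295.] 1062 [ 0.6302 -0.0417]
side [285. 166.] 196 [ 0.6305 -0.0385]
side [250. 203.] 225 [0.6429 0.081 ]
```

View pics/wrist7.png

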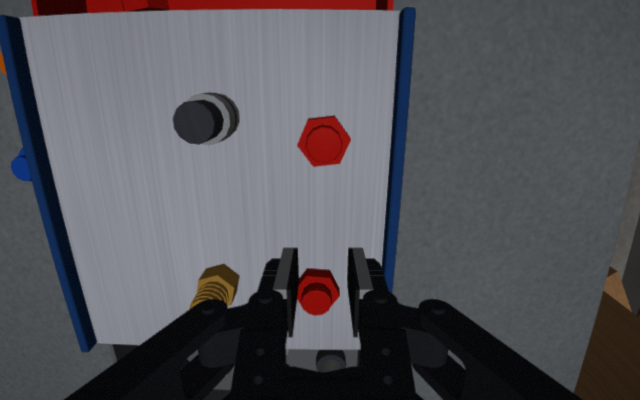

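Emit:
apply_moves:
  targets: [0.1, 0, 0.004, 0, 0, 0, 0.28, 0.2, 0, 0.004, 0, 0, 0, 0.28, 0.3, 0, 0.004, 0, 0, 0, 0.28, 0.34, 0, 0.004, 0, 0, 0, 0.28, 0.357, 0, 0.004, 0, 0, 0, 0.28, 0.357, 0.02, 0.004, 0, 0, 0, 0.28, 0.357, 0.05, 0.004, 0, 0, 0, 0.28, 0.357, 0.08, 0.004, 0, 0, 0, 0.28, 0.357, 0.12, 0.004, 0, 0, 0, 0.28, 0.357, 0.16, 0.004, 0, 0, 0, 0.28, 0.357, 0.2, 0.004, 0, 0, 0, 0.28]

```text
clock: 8.68
eef_pos: [0.644, 0.0855, 0.0756]
tool_rot: [0.019, 0.706, -0.019, 0.707]
ft_force: [0.2, -0.9, 0.7]
grip_width: 0.024
```

```bash
python3 look.py 8 wrist
```

```text
8.68 [0.644  0.0855 0.0756] [[0.002, 0.055, 0.999], [0.0, 0.999, -0.055], [-1.0, 0.0, 0.002]] [ 0.2 -0.9  0.7] 0.024
wrist [419.  48.] 918 [0.6866 0.1797]
```

View pics/wrist8.png

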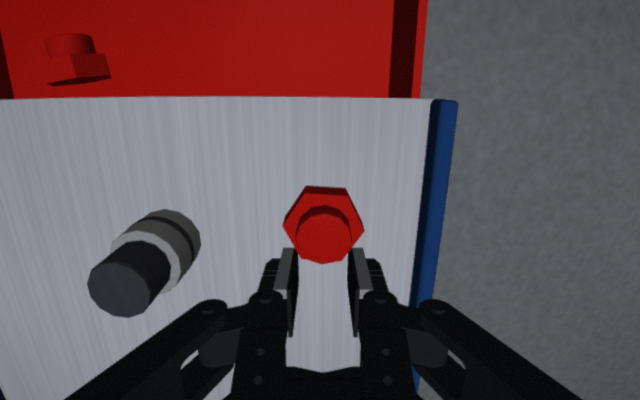

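Emit:
apply_moves:
  targets: [0, 0.05, 0, 0, 0, 0, 0.28, 0, 0.1, 0, 0, 0, 0, 0.28, 0, 0.15, 0, 0, 0, 0, 0.28, 0, 0.2, 0, 0, 0, 0, 0.28, 0, 0.25, 0, 0, 0, 0, 0.28, 0, 0.3, 0, 0, 0, 0, 0.28, 0, 0.34, 0, 0, 0, 0, 0.28, 0, 0.38, 0, 0, 0, 0, 0.28, 0, 0.41, 0, 0, 0, 0, 0.28, 0, 0.41, 0, 0, 0, 0, 0.28, 0, 0.41, 0, 0, 0, 0, 0.28]

```text
clock: 9.65
eef_pos: [0.6489, 0.1869, 0.0743]
tool_rot: [0.019, 0.707, -0.019, 0.707]
ft_force: [0.3, -0.5, -0.6]
grip_width: 0.0238
```

```bash
python3 look.py 9 side scene
```

```text
9.65 [0.6489 0.1869 0.0743] [[-0.0, 0.054, 0.999], [-0.0, 0.999, -0.054], [-1.0, -0.0, -0.0]] [ 0.3 -0.5 -0.6] 0.0238
side [285. 166.] 191 [ 0.6305 -0.0387]
scene [313. 257.] 183 [ 0.6266 -0.0374]
```

View pics/side9.png

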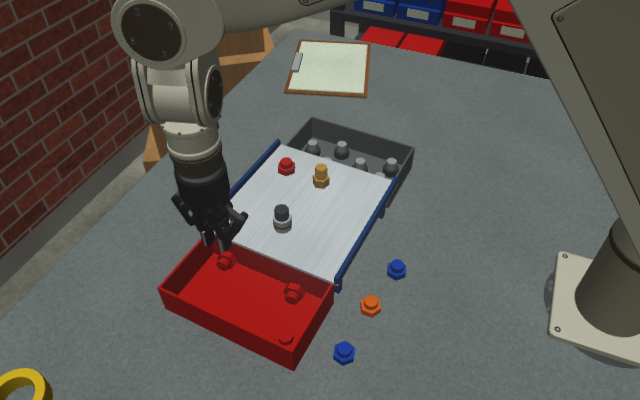

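Three are in the bin (side (225,260), (292,292), (285,340)). One remains at side (285,166).

Emit:
apply_moves:
  targets: [-0.15, 0, 0, 0, 0, 0, 0.28, -0.3, 0, 0, 0, 0, 0, 0.28, -0.35, -0.1, 0, 0, 0, 0, 0.28, -0.35, -0.24, 0, 0, 0, 0, 0.28, -0.35, -0.38, 0, 0, 0, 0, 0.28, -0.35, -0.52, 0, 0, 0, 0, 0.28, -0.35, -0.66, -0.025, 0, 0, 0, 0.28, -0.35, -0.8, -0.025, 0, 0, 0, 0.28, -0.35, -0.92, -0.025, 0, 0, 0, 0.28, -0.35, -1.0, -0.025, 0, 0, 0, 0.28, -0.35, -1.0, -0.025, 0, 0, 0, 0.28, -0.35, -1.0, -0.025, 0, 0, 0, 0.28]

```text
clock: 10.75
eef_pos: [0.6287, -0.0648, 0.1622]
tool_rot: [0.021, 0.707, -0.021, 0.707]
ft_force: [0.2, 0.5, -0.6]
grip_width: 0.0238
```

Emit:
apply_moves:
  targets: [0, -0.08, 0, 0, 0, 0, 0.28, 0, -0.08, 0, 0, 0, 0, 0.28, 0, -0.08, 0, 0, 0, 0, 0.28]

```text
clock: 11.0
eef_pos: [0.6279, -0.0823, 0.162]
tool_rot: [0.02, 0.707, -0.019, 0.707]
ft_force: [0.2, 0.7, 0.5]
grip_width: 0.024
```

```bash
python3 look.py 10 wrist
```

```text
11.0 [ 0.6279 -0.0823  0.162 ] [[-0.0, 0.055, 0.998], [0.001, 0.998, -0.055], [-1.0, 0.001, -0.0]] [0.2 0.7 0.5] 0.024
wrist [322. 146.] 1902 [ 0.6299 -0.0392]
```

View pics/wrist10.png

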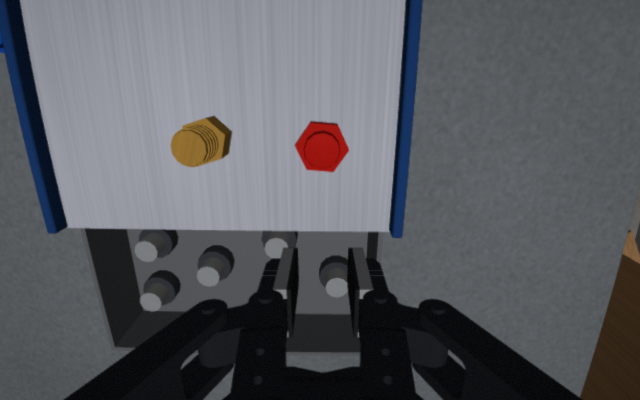

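Emit:
apply_moves:
  targets: [0.1, 0, 0, 0, 0, 0, 0.28, 0.2, 0, 0, 0, 0, 0, 0.28, 0.3, 0, 0, 0, 0, 0, 0.28, 0.335, 0, 0, 0, 0, 0, 0.28, 0.353, 0, 0, 0, 0, 0, 0.28, 0.353, 0.02, 0, 0, 0, 0, 0.28, 0.353, 0.05, 0, 0, 0, 0, 0.28, 0.353, 0.08, 0, 0, 0, 0, 0.28, 0.353, 0.12, 0, 0, 0, 0, 0.28, 0.353, 0.16, 0, 0, 0, 0, 0.28, 0.353, 0.2, 0, 0, 0, 0, 0.28, 0.353, 0.24, 0, 0, 0, 0, 0.28]

```text
clock: 12.05
eef_pos: [0.6316, -0.0215, 0.0745]
tool_rot: [0.019, 0.706, -0.019, 0.707]
ft_force: [0.1, -0.2, -0.4]
grip_width: 0.0243
```

```bash
python3 look.py 11 wrist
```

```text
12.05 [ 0.6316 -0.0215  0.0745] [[0.001, 0.054, 0.999], [-0.0, 0.999, -0.054], [-1.0, 0.0, 0.001]] [ 0.1 -0.2 -0.4] 0.0243
```

View pics/wrist11.png

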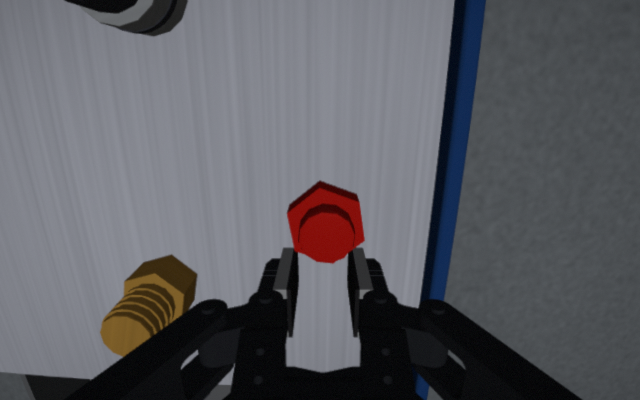

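Emit:
apply_moves:
  targets: [0, 0.06, 0, 0, 0, 0, 0.28, 0, 0.12, 0, 0, 0, 0, 0.28, 0, 0.18, 0, 0, 0, 0, 0.28, 0, 0.24, 0, 0, 0, 0, 0.28, 0, 0.3, 0, 0, 0, 0, 0.28, 0, 0.36, 0, 0, 0, 0, 0.28, 0, 0.42, 0, 0, 0, 0, 0.28, 0, 0.48, 0, 0, 0, 0, 0.28, 0, 0.54, 0, 0, 0, 0, 0.28, 0, 0.6, 0, 0, 0, 0, 0.28, 0, 0.65, 0, 0, 0, 0, 0.28, 0, 0.7, 0, 0, 0, 0, 0.28]

```text
clock: 13.1
eef_pos: [0.6409, 0.1534, 0.0738]
tool_rot: [0.019, 0.707, -0.019, 0.707]
ft_force: [-0.1, 0.2, 0.3]
grip_width: 0.024
```

Emit:
apply_moves:
  targets: [0, 0.04, 0, 0, 0, 0, 0.28, 0, 0.08, 0, 0, 0, 0, 0.28, 0, 0.12, 0, 0, 0, 0, 0.28, 0, 0.13, 0, 0, 0, 0, 0.28, 0, 0.13, 0, 0, 0, 0, 0.28, 0, 0.13, 0, 0, 0, 0, 0.28]

```text
clock: 13.6
eef_pos: [0.6426, 0.1841, 0.0737]
tool_rot: [0.019, 0.707, -0.02, 0.707]
ft_force: [1.1, 0.3, 0.5]
grip_width: 0.0234
```

Emit:
apply_moves:
  targets: [-0.15, 0, 0, 0, 0, 0, 0.28, -0.3, 0, 0, 0, 0, 0, 0.28, -0.45, 0, 0, 0, 0, 0, 0.28, -0.55, 0, 0, 0, 0, 0, 0.28, -0.55, 0, 0, 0, 0, 0, 0.28, -0.55, 0, 0, 0, 0, 0, 0.28]

```text
clock: 14.1
eef_pos: [0.644, 0.1837, 0.2141]
tool_rot: [0.02, 0.705, -0.019, 0.709]
ft_force: [-0.4, 1.0, -0.3]
grip_width: 0.0237
```

```bash
python3 look.py 12 side scene wrist; python3 - <<'E'
from h import *
o=bot.get_obs()
for n in ["scene","side"]:
  for t in "0","12":
    print(n,t,[(c.round(1),ray(n,o,c,.088)[0].round(4)) for c,s in blobs(np.load(n+t+".npz")["im"],"brass") if s[4]<400])
E
```

```text
14.1 [0.644  0.1837 0.2141] [[0.005, 0.056, 0.998], [0.001, 0.998, -0.056], [-1.0, 0.002, 0.005]] [-0.4  1.  -0.3] 0.0237
scene 0 [(array([298.9, 226.7]), array([ 0.5504, -0.0287]))]
scene 12 [(array([299.1, 226.3]), array([ 0.5495, -0.0279]))]
side 0 [(array([320.4, 176. ]), array([ 0.5518, -0.0304]))]
side 12 [(array([367.2,  54.7]), array([ 0.6258, -0.5116])), (array([342.3,  90.5]), array([ 0.6227, -0.3263])), (array([320.4, 176. ]), array([ 0.5518, -0.0304]))]
```

View pics/side12.png

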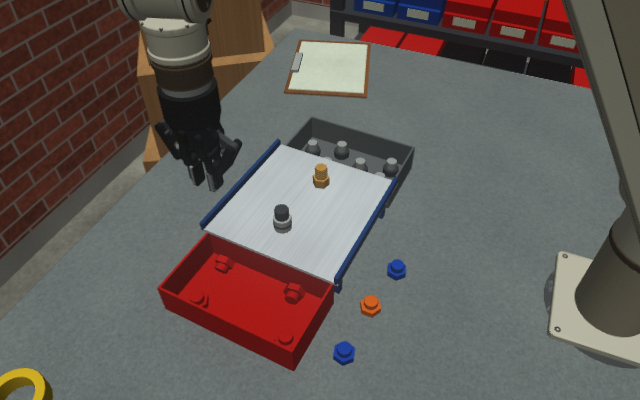

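View pics/scene12.png

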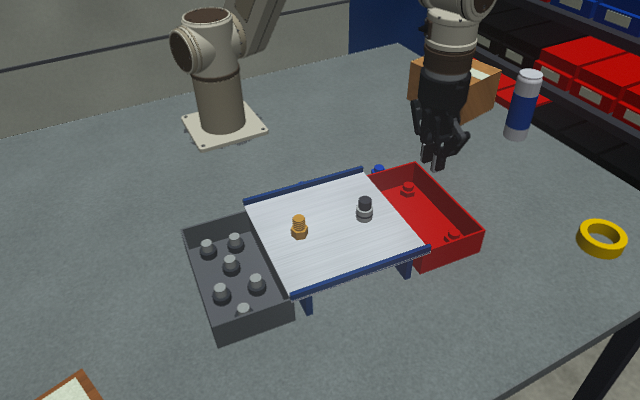

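All four caps lie in the red bin (side (222,263), (292,292), (200,299), (285,339)). The adapter and coupler are standing at their original pixels, so I hand in.

```bash
python3 -c "
from workcell import bot
print(bot.job_done())"
```

```text
the job is handed in; nothing more can be done
None
```

All four red caps are in the red bin. I swept them off the deck's open +y edge one at a time, pushing each with the two fingertips about 24 mm apart, and lifted none of them. The job took about 14 s, and the wrist force stayed around 1 N at the readings taken after each move.

- **Caps:** the last side picture shows all four inside the red bin and none left on the deck.
- **Adapter:** it is still standing. Its side-view position is unchanged. The scene view differs by about 1 mm, which I put down to measurement noise.
- **Coupler:** it is still standing at the same place in the pictures, checked by eye only.
- **Other items:** the blue and orange look-alikes were not touched.

No check failed. The scene camera's cap positions were about 4 mm off the other two views, so I aligned each push with the wrist view instead.

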